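# Screw the access plug into the drain inspection branch

## Robot

A 7-joint arm with a two-finger parallel gripper is mounted at the origin on the work surface. World frame = base frame: x ahead of the robot, y to its left, z up, the work surface at z = 0. Lengths are in m, angles in degrees, forces in N, time in s.
With the tool pointing down it reaches from about 0.425 to 0.875 m from the base axis. Payload 4.7 kg.
Tool frame: the origin (TCP) lies on the centre line of the jaws, within the pads' length; the fingertips stand 11 mm ahead of it and the grasp point (between the pads) lies 8 mm behind it; z points along the fingers, y is the direction in which the jaws open and shut (so a half turn about z gives the same grasp; the last joint's range is limited). The gripper opens to 87 mm and grips with 3 to 60 N. Pads are 19 mm wide; open, the fingers measure 117 mm over their backs; the gripper's body (75 mm by 190 mm) begins 51 mm behind the grasp point.
Start: joints at [-74.937, 18.392, -4.016, 83.108, 1.295, 78.541, -3.26], TCP at [0.16, 0.63, 0.234] pointing down, gripper open.
Joint ranges: [-163.93, 163.93], [-17.29, 119.83], [-79.2, 71.16], [3.27, 140.29], [-89.18, 269.18], [5.43, 117.66], [-154.24, 154.24]. Speed limits (degrees/s): [147.25, 147.25, 180, 180, 180, 180, 180].

## Interface

Orientations are given as [roll, pitch, yaw] about the fixed x, y, z axes, in that order (R = Rz(yaw) Ry(pitch) Rx(roll)).
In Python, from cell import env gives the robot as it stands.
- The arm moves only by the tool servo_tool, never from a script. Its argument "moves" is text: rows parted by semicolons, each of 7 numbers parted by spaces: the shift along the tool's x, y, z as a fraction of full scale, then the turn, a rotation vector about the tool's x, y, z as a fraction of full scale, then the gripper's target within -1 to 1 (shut at 1, half-way at 0, fully open at -1). A call has 1 to 20 rows; each row shifts and turns the pose as measured when the row begins, along the tool's axes as they then stand; what a row does not reach is not made up. Full scale, the value 1, is 1000 mm for a shift and 0.5 rad for a turn. A row lasts 1/12 s, in which the tool goes at most 41.7 mm and 7.16 degrees, less where a joint would pass 70% of its speed; a pose out of reach is approached as far as the arm can. A call with a number of a shift or a turn outside -1 to 1 is refused whole. A call with a gripper value outside its range is refused whole. The fingers move at their own pace and stop on an object; "squeeze" is the grip in N (left out, the last holds). Time passes only in rows, so rows that do not move let the fingers close. It gives the time, the measured TCP pose, the force and the opening at its end, in the units of the state.
- env.get_obs(): the state, without advancing time (a new reading comes with each control period).
- env.read_camera(name): name is "side" or "top" or "wrist"; returns a dict with "img" (480x640x3 uint8, red, green, blue), "range_z" (480x640 float32, m along the optical axis (not along the pixel's ray), 0 where there is no reading), "mtx" (3x3 intrinsics, pixels), "T" (4x4, takes a point from camera to world coordinates); the wrist camera has in their place "hand_eye" (4x4, takes a point from camera to tool coordinates, whose origin is the TCP and whose axes are the flange's). Camera axes: x right, y up, looking along -z (the intrinsics and any distortion apply to the point x, -y, -z); pixel columns grow to the right and rows downward; lengths in m; the calibration is good to about 2 mm. A picture is of the moment at which its call begins: read the wrist's pose just before it.
- env.sign_off(): hands the job in, once; it reports no verdict.
The state is a dict: "time_s": time; "qpos": joint angles; "joint_velocities": joint speeds; "effort": joint torques, N m; "tool_pos": TCP position; "tool_rot": TCP orientation; "force": force on the tool from outside, world axes, zero at the start; "wrist_torque": the same for the moment, N m; "grip_width": finger opening in m.
Only numpy, scipy, OpenCV 4.12 (cv2) and the standard library are available. Lean on these libraries where they do the work, as an engineer would, in place of code of your own. Each camera call takes 0.05 s, during which the arm holds its last target.

## Task

Pick up the grey winged access plug and set it upright in the open neck of the drain inspection branch; its coarse thread catches only if you first turn it backward (anticlockwise seen from above) until you feel it drop into the thread start, then screw it forward (clockwise) until its flange sits flush on the rim, and let go. Work gently: never force the plug in the neck (no more than about 30 N), and leave the other things on the counter where they are.

Things in the scene. Friction and masses are not known exactly. Their poses are not given: they have to be found in the camera images.
- plug_center (a point): Loose grey plastic access plug, 0.11 to 0.18 kg, upright on the counter, 86 mm tall; point on its axis 43 mm above its foot. From the foot up: skirt 56 mm across, 40 mm tall (lowest 8 mm tapering to 44 mm); flange 90 mm across, 8 mm thick, its underside 3 mm below this point; flat upright wing on top. Seated, this point is 3 mm above the neck's rim.
- plug_wing (a point): Centre of the plug's wing, where to grip it: on the plug's axis, 70 mm above its foot, 30 mm above the flange's underside, 22 mm above the flange's top. The wing is 52 mm long (along its x), 12 mm thick (along y) and 38 mm tall (48 to 86 mm above the foot).
- plug: The same plug, origin at the centre of its foot, z up. Three round radial lugs, 7 mm thick, stand out of its skirt to 37.5 mm from the axis, 120 degrees apart, one along the plug's +x; their centres are 19 mm below the flange's underside.
- neck_mouth (a point): Centre of the open mouth of the branch's upright neck, in the plane of its rim, 135 mm above the counter; z up. The neck is 91 mm outside, 79 mm inside, 52 mm deep, with a three-start right-hand thread inside (59 mm clear bore, 30 mm lead per turn). How the thread is clocked differs each time, is not given and is not tied to these axes.
- fitting: The grey inspection branch, fixed in a wooden cradle: pipe 75 mm across, 240 mm long along x, with the upright neck at its middle; origin on the counter under the neck's axis. The thread repeats every 120 degrees; clockwise from above: an open start 30 degrees wide, a ridge 80 degrees long and 3.5 mm thick, a thin upright stop (top 5 mm below the rim).
- thread_top (a point): Point on the neck's axis 6 mm below the rim, level with the high ends of the ridges; their tops fall clockwise to 12.5 mm below the rim. A plug set in mostly lands with lugs on ridges or stops (flange underside 10 to 18 mm above the rim), rarely in a start. On a ridge, clockwise it only meets the stops; anticlockwise it climbs 1 mm per 12 degrees; the next start is at most 110 degrees back.
- thread_start (a point): Point on the neck's axis 17 mm below the rim, where the lugs rest in the open starts. Turned back past the ridge ends, the plug can drop about 11 mm (if held, push it down lightly): flange underside then 4.5 to 6.5 mm above the rim. Some 16 degrees further back the lugs hit the stops. A plug that lands twisting on the far shoulder of a stop goes in if eased a few degrees clockwise.
- thread_end (a point): Point on the neck's axis 23.5 mm below the rim, the low end of the thread. From the starts clockwise the lugs run under the ridges with 2 mm of play up and down; the plug sinks 1 mm per 12 degrees (on its weight if held loosely). After 50 to 75 degrees the flange lies on the rim; about 25 degrees further is a hard end.
- elbow: Bystander: small grey pipe elbow, 40 mm pipe, about 70 mm across.
- coupling: Bystander: grey pipe sleeve standing upright, 54 mm in diameter, 50 mm tall.
- tape: Bystander: black roll of tape lying flat, 90 mm in diameter, 22 mm tall.
- reducer: Bystander: grey reducer standing upright, 64 mm in diameter at the foot, 75 mm tall.
- carton: Bystander: cardboard box 110 x 160 x 80 mm.
- driver: Bystander: screwdriver lying on the counter.
Not all that is in view belongs to the job. What is shaped like the plug but green or red is not meant.

How it is judged:
By the outcome, as a careful person would: the job done as asked, in the order asked, and still so for the second after the job is handed in, with the robot touching nothing.
It also fails if it takes over 72 s, if anything falls off the work surface, if the arm or the gripper's body presses on something with over 40 N, if the wrist force passes 120 N, or if a joint passes its speed limit or range.

## Working session

There is one attempt and no reset: what is moved stays moved. The work goes in short steps, Python scripts to look and compute and a tool call to move; the robot and the scene stay as the last step left them, time stands still between calls to the robot, and variables do not carry over. Pictures are saved under pics/ and viewed, and the job is handed in when it is done.

Besides the shell and the picture viewer there is one more tool, called after ">>>" by a JSON object that holds its "method" and its "body". servo_tool: Moves the arm, as the interface text tells. Its arguments: {"type":"object","properties":{"moves":{"type":"string"},"squeeze":{"type":"number"}},"required":["moves"]}

```bash
ls; mkdir -p pics; cat > h.py <<'E'
import numpy as np, cv2
from cell import env
def snap(n,f):
    r=env.read_camera(n); cv2.imwrite('pics/'+f+'.png',r['img'][:,:,::-1]); np.savez('pics/'+f+'.npz',**{k:v for k,v in r.items()}); return r
def pt(r,u,v,T,z=None):
    K=r['mtx']; z=r['range_z'][int(v),int(u)] if z is None else z
    p=np.array([(u-K[0,2])/K[0,0]*z,-(v-K[1,2])/K[1,1]*z,-z,1]); return (T@p)[:3]
E
python3 - <<'E'
from h import *
print(env.get_obs())
for n in('side','top','wrist'):
    r=snap(n,n+'0'); print(n,r.keys(),r['mtx'])
    print(r.get('T',r.get('hand_eye')))
E
```

```text
pics
{'time_s': 0.0, 'qpos': array([-74.93716993,  18.43825821,  -4.01618696,  83.17408257,
         1.29620732,  78.540741  ,  -3.26144968]), 'joint_velocities': array([ 0.0196486 ,  0.0111084 ,  0.04288936, -0.05983287, -0.07319625,
        0.0182379 , -0.06040268]), 'effort': array([ 4.14947754e-04, -4.91282988e+01, -4.03995272e-01, -3.12522161e+01,
       -6.41465862e-02,  4.35140566e-02,  1.51368263e-04]), 'tool_pos': array([0.15997317, 0.62946389, 0.23247785]), 'tool_rot': array([-1.79892231e+02,  6.70542845e-03,  1.65746321e+02]), 'force': array([-0.41425341, -0.41287272,  0.37173657]), 'wrist_torque': array([ 0.02686057,  0.06299116, -0.0518817 ]), 'grip_width': 0.08746100023667784}
side dict_keys(['img', 'range_z', 'mtx', 'T']) [[472.88976964   0.         315.32236063]
 [  0.         472.88976964 248.14652449]
 [  0.           0.           1.        ]]
[[ 0.73016875  0.38323385 -0.56567254 -0.07187759]
 [-0.68316683  0.39531466 -0.61401091 -0.63872119]
 [-0.01169112  0.83478029  0.55045906  0.71014324]
 [ 0.          0.          0.          1.        ]]
top dict_keys(['img', 'range_z', 'mtx', 'T']) [[608.28571704   0.         314.56060884]
 [  0.         608.28571704 248.39700994]
 [  0.           0.           1.        ]]
[[ 0.00284395  0.996642   -0.08183297  0.41374795]
 [-0.99999097  0.00309276  0.00291396  0.00716045]
 [ 0.00315726  0.08182394  0.9966418   1.63843289]
 [ 0.          0.          0.          1.        ]]
wrist dict_keys(['img', 'range_z', 'mtx', 'hand_eye']) [[393.8939448    0.         315.21578188]
 [  0.         393.8939448  236.3544885 ]
 [  0.           0.           1.        ]]
[[ 1.82226360e-04  9.66719915e-01  2.55837006e-01  6.97405421e-02]
 [ 9.99999441e-01  9.03949471e-05 -1.05384619e-03  4.26498525e-04]
 [-1.04190047e-03  2.55837055e-01 -9.66719357e-01 -1.51560182e-01]
 [ 0.00000000e+00  0.00000000e+00  0.00000000e+00  1.00000000e+00]]
```

View pics/top0.png

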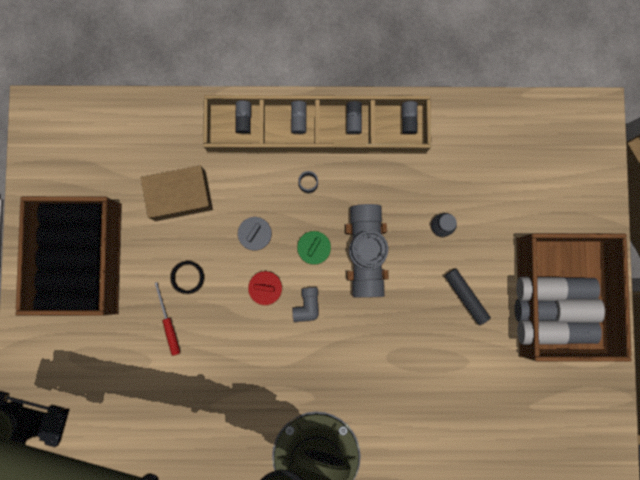

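View pics/side0.png

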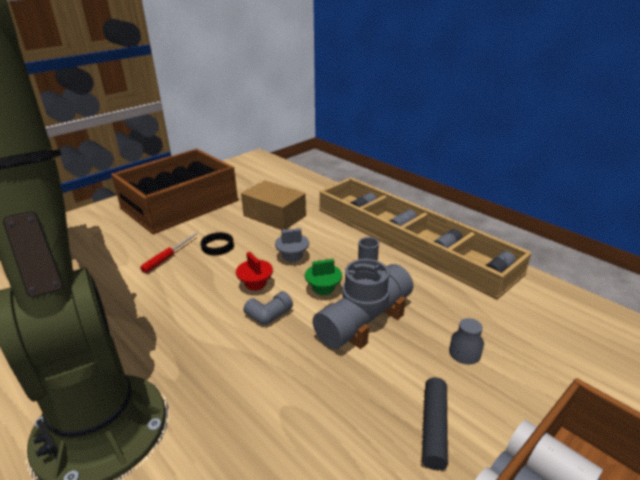

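View pics/wrist0.png

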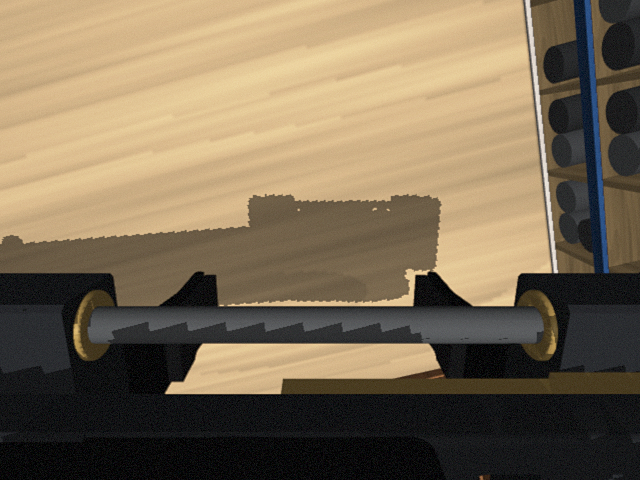

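Top view: grey plug at about (255,233) with its wing diagonal, and the neck at about (369,250). The red and green decoys are close to the plug.

```bash
python3 - <<'E'
from h import *
r=dict(np.load('pics/top0.npz'));T=r['T'];K=r['mtx'];Z=r['range_z']
v,u=np.mgrid[:480,:640]
P=np.stack([(u-K[0,2])/K[0,0]*Z,-(v-K[1,2])/K[1,1]*Z,-Z],-1)@T[:3,:3].T+T[:3,3]
def box(u0,u1,v0,v1,z0,z1):
    p=P[v0:v1,u0:u1].reshape(-1,3);return p[(p[:,2]>z0)&(p[:,2]<z1)]
w=box(235,276,213,254,.06,.1);f=box(235,276,213,254,.035,.058)
for n,a in(('wing',w),('flange',f)):
    (c,s,ang)=cv2.minAreaRect((a[:,:2]*1000).astype(np.float32));print(n,len(a),a.mean(0),c,s,ang)
print('flange circ',cv2.minEnclosingCircle((f[:,:2]*1000).astype(np.float32)))
d=w[:,:2]-w[:,:2].mean(0);e,V=np.linalg.eigh(d.T@d);print('wing dir',np.degrees(np.arctan2(V[1,1],V[0,1])))
n=box(345,395,225,275,.128,.142);print('neck',len(n),n.mean(0),cv2.minEnclosingCircle((n[:,:2]*1000).astype(np.float32)))
print('table',P[300,220],P[200,400])
img=r['img'][:,:,::-1]
cv2.imwrite('pics/c1.png',cv2.resize(np.hstack([img[208:258,230:280],img[225:275,344:394]]),None,fx=8,fy=8,interpolation=cv2.INTER_CUBIC))
E
```

```text
wing 117 [0.58305638 0.16083683 0.08245895] (583.6322631835938, 161.5529327392578) (12.573202133178711, 51.45995330810547) 57.88433837890625
flange 782 [0.58317051 0.1610682  0.04782761] (583.6181640625, 162.0987548828125) (89.04360961914062, 87.41285705566406) 45.82160949707031
flange circ ((583.5799560546875, 161.4145965576172), 45.12153244018555)
wing dir 147.8268847284736
neck 318 [ 0.53717452 -0.13377227  0.13365611] ((537.6768798828125, -134.36756896972656), 45.46320343017578)
table [0.4086014  0.25534377 0.00197311] [ 0.67992632 -0.22869325  0.00755007]
```

View pics/c1.png

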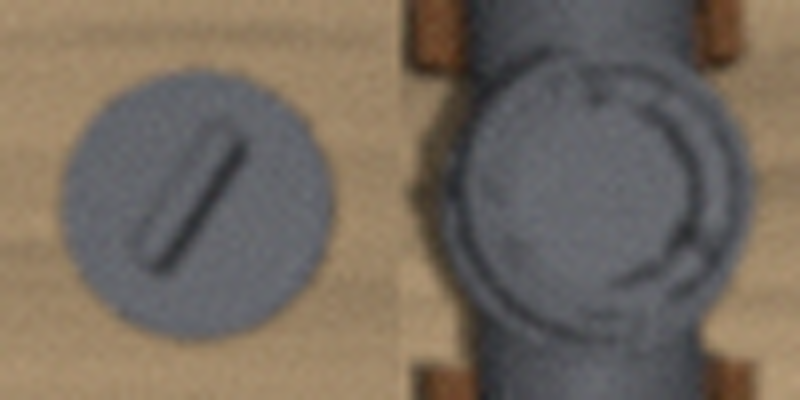

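```bash
cat >> h.py <<'E'
from scipy.spatial.transform import Rotation as R
def plan(target,yaw):
    o=env.get_obs(); p=o['tool_pos'];Rc=R.from_euler('xyz',o['tool_rot'],degrees=True);Rt=R.from_euler('xyz',[180,0,yaw],degrees=True)
    print('t',o['time_s'],'pos',p.round(4),'rot',o['tool_rot'].round(2),'q7',o['qpos'][6].round(1),'F',o['force'].round(1),'w',o['grip_width'].round(4))
    if target is not None:
        d=np.array(target)-p
        print('shift now(mm)',(Rc.inv().apply(d)*1000).round(1),'after turn',(Rt.inv().apply(d)*1000).round(1))
    print('turn frac total',((Rc.inv()*Rt).as_rotvec()/.5).round(3))
E
python3 - <<'E'
from h import *
plan([.583+.068,.161-.043,.235],147.8)
E
```

```text
Traceback (most recent call last):
  File "h.py", line 11, in plan
    print('t',o['time_s'],'pos',p.round(4),'rot',o['tool_rot'].round(2),'q7',o['qpos'][6].round(1),'F',o['force'].round(1),'w',o['grip_width'].round(4))
                                                                                                                               ^^^^^^^^^^^^^^^^^^^^^
AttributeError: 'float' object has no attribute 'round'
```

```bash
sed -i "s/o\['grip_width'\].round(4)/round(o['grip_width'],4)/" h.py
python3 - <<'E'
from h import *
plan([.583+.068,.161-.043,.235],147.8)
E
```

```text
t 0.15 pos [0.16   0.6296 0.2328] rot [-1.7992e+02  1.0000e-02  1.6574e+02] q7 -3.3 F [ 1.1 -0.4  0.4] w 0.087
shift now(mm) [-601.9 -374.9   -1.7] after turn [-688.1 -171.3   -2.2]
turn frac total [-0.003  0.001  0.626]
```

>>> {"method": "servo_tool", "body": {"moves": "0 0 0 0 0 0.209 -1; 0 0 0 0 0 0.209 -1; 0 0 0 0 0 0.209 -1; -0.038 -0.0095 0 0 0 0 -1; -0.038 -0.0095 0 0 0 0 -1; -0.038 -0.0095 0 0 0 0 -1; -0.038 -0.0095 0 0 0 0 -1; -0.038 -0.0095 0 0 0 0 -1; -0.038 -0.0095 0 0 0 0 -1; -0.038 -0.0095 0 0 0 0 -1; -0.038 -0.0095 0 0 0 0 -1; -0.038 -0.0095 0 0 0 0 -1; -0.038 -0.0095 0 0 0 0 -1; -0.038 -0.0095 0 0 0 0 -1; -0.038 -0.0095 0 0 0 0 -1; -0.038 -0.0095 0 0 0 0 -1; -0.038 -0.0095 0 0 0 0 -1; -0.038 -0.0095 0 0 0 0 -1; -0.038 -0.0095 0 0 0 0 -1; -0.038 -0.0095 0 0 0 0 -1"}}

```text
time_s: 1.82
tool_pos: [0.6235, 0.13, 0.2237]
tool_rot: [-179.5, -0.4, 148.2]
force: [1.0, 0.9, 1.1]
grip_width: 0.0871
```

```bash
python3 - <<'E'
from h import *
plan([.583+.068,.161-.043,.235],147.8)
E
```

```text
t 1.8167 pos [0.6235 0.13   0.2237] rot [-179.5    -0.41  148.24] q7 49.6 F [1.  0.9 1.1] w 0.0871
shift now(mm) [-29.6   4.2 -11.5] after turn [-29.7   4.6 -11.3]
turn frac total [-0.017 -0.014  0.015]
```

>>> {"method": "servo_tool", "body": {"moves": "-0.02 0.003 -0.007 -0.01 -0.007 0.01 -1; -0.015 0.002 -0.005 -0.007 -0.007 0.005 -1; 0 0 0 0 0 0 -1; 0 0 0 0 0 0 -1"}}

```text
time_s: 2.15
tool_pos: [0.6613, 0.1008, 0.233]
tool_rot: [-179.5, 0.2, 146.8]
force: [0.1, 0.2, 0.3]
grip_width: 0.0871
```

```bash
python3 - <<'E'
from h import *
o=env.get_obs();plan([.583,.161,.235],147.8)
r=snap('wrist','w1')
W=np.eye(4);W[:3,:3]=R.from_euler('xyz',o['tool_rot'],degrees=True).as_matrix();W[:3,3]=o['tool_pos']
T=W@r['hand_eye'];K=r['mtx'];Z=r['range_z']
v,u=np.mgrid[:480,:640]
P=np.stack([(u-K[0,2])/K[0,0]*Z,-(v-K[1,2])/K[1,1]*Z,-Z],-1)@T[:3,:3].T+T[:3,3]
m=(np.hypot(P[...,0]-.583,P[...,1]-.161)<.06)&(Z>0)
for n,z0,z1 in(('top',.081,.092),('fl',.043,.053)):
    a=P[m&(P[...,2]>z0)&(P[...,2]<z1)];print(n,len(a),a.mean(0),cv2.minAreaRect((a[:,:2]*1000).astype(np.float32)),cv2.minEnclosingCircle((a[:,:2]*1000).astype(np.float32)))
E
```

```text
t 2.15 pos [0.6613 0.1008 0.233 ] rot [-179.54    0.24  146.83] q7 52.0 F [0.1 0.2 0.3] w 0.0871
shift now(mm) [98.5  7.5 -2.5] after turn [98.3  9.2 -2. ]
turn frac total [-0.016  0.008 -0.034]
top 1248 [0.58408366 0.16514781 0.08593924] ((584.4475708007812, 164.83331298828125), (11.518155097961426, 51.49747085571289), 57.82452392578125) ((584.7949829101562, 165.36082458496094), 25.890289306640625)
fl 8901 [0.58404647 0.16531143 0.04838012] ((584.3931274414062, 165.18215942382812), (89.27747344970703, 89.10999298095703), 12.457303047180176) ((584.6015014648438, 165.10751342773438), 44.98075485229492)
```

View pics/w1.png

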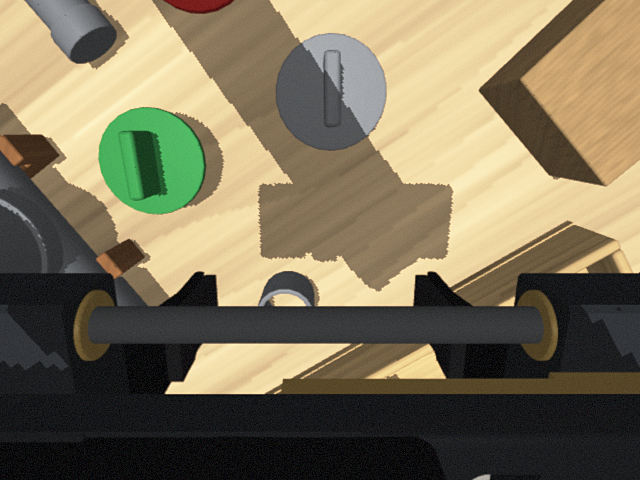

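```bash
python3 - <<'E'
from h import *
plan([.584,.1645,.063],147.8)
E
```

```text
t 2.2 pos [0.6611 0.1007 0.233 ] rot [-179.52    0.26  146.84] q7 52.0 F [ 0.4 -1.2 -0.3] w 0.087
shift now(mm) [100.2  12.6 169.4] after turn [ 99.2  12.9 170. ]
turn frac total [-0.017  0.009 -0.033]
```

>>> {"method": "servo_tool", "body": {"moves": "0.025 0.0025 0.02 -0.008 0.004 -0.016 -1; 0.025 0.0025 0.02 -0.008 0.004 -0.016 -1; 0.025 0.0025 0.02 0 0 0 -1; 0.018 0.0025 0.02 0 0 0 -1; 0 0 0 0 0 0 -1; 0 0 0 0 0 0 -1"}}

```text
time_s: 2.7
tool_pos: [0.5792, 0.1671, 0.1494]
tool_rot: [179.9, -0.2, 148.4]
force: [0.6, -0.8, 0.8]
grip_width: 0.0869
```

```bash
python3 - <<'E'
from h import *
plan([.584,.1645,.063],147.8)
E
```

```text
t 2.7 pos [0.5792 0.1671 0.1494] rot [ 1.7994e+02 -1.7000e-01  1.4837e+02] q7 45.1 F [ 0.6 -0.8  0.8] w 0.0869
shift now(mm) [-5.7  0.2 86.4] after turn [-5.5  0.4 86.4]
turn frac total [ 0.002 -0.006  0.02 ]
```

>>> {"method": "servo_tool", "body": {"moves": "-0.005 0 0.015 0.001 -0.003 0.01 -1; 0 0 0.02 0 -0.002 0.008 -1; 0 0 0.02 0 0 0 -1; 0 0 0.015 0 0 0 -1; 0 0 0.004 0 0 0 -1; 0 0 0 0 0 0 -1; 0 0 0 0 0 0 -1"}}

```text
time_s: 3.28
tool_pos: [0.5918, 0.1656, 0.0834]
tool_rot: [179.3, 0.6, 148.0]
force: [-0.4, 0.3, 0.9]
grip_width: 0.0867
```

```bash
python3 - <<'E'
from h import *
plan([.584,.1645,.063],147.8)
E
```

```text
t 3.2833 pos [0.5918 0.1656 0.0834] rot [179.31   0.58 148.02] q7 46.6 F [-0.4  0.3  0.9] w 0.0867
shift now(mm) [ 6.3 -5.4 20.3] after turn [ 6.  -5.2 20.4]
turn frac total [0.024 0.02  0.008]
```

>>> {"method": "servo_tool", "body": {"moves": "0.002 -0.002 0.006 0.01 0.008 0.003 -1; 0.002 -0.002 0.006 0.01 0.008 0.003 -1; 0.001 -0.001 0.005 0 0 0 -1; 0 0 0 0 0 0 -1; 0 0 0 0 0 0 -1"}}

```text
time_s: 3.7
tool_pos: [0.5879, 0.1641, 0.0694]
tool_rot: [179.6, 0.3, 147.8]
force: [0.3, 0.6, -0.3]
grip_width: 0.0868
```

```bash
python3 - <<'E'
from h import *
plan([.584,.1645,.063],147.8)
E
```

```text
t 3.7 pos [0.5879 0.1641 0.0694] rot [179.62   0.32 147.79] q7 46.7 F [ 0.3  0.6 -0.3] w 0.0868
shift now(mm) [ 3.5 -1.8  6.4] after turn [ 3.5 -1.7  6.4]
turn frac total [ 0.013  0.011 -0.   ]
```

>>> {"method": "servo_tool", "body": {"moves": "0.002 -0.001 0.003 0.007 0.006 0 -1; 0.0015 -0.001 0.003 0.006 0.005 0 -1; 0 0 0 0 0 0 -1; 0 0 0 0 0 0 -1"}}

```text
time_s: 4.03
tool_pos: [0.5834, 0.1646, 0.0631]
tool_rot: [-180.0, -0.0, 147.8]
force: [0.6, -0.3, -0.3]
grip_width: 0.0874
```

```bash
python3 - <<'E'
from h import *
plan([.584,.1645,.063],147.8)
r=snap('wrist','w2')
E
```

```text
t 4.0333 pos [0.5834 0.1646 0.0631] rot [-1.7999e+02 -2.0000e-02  1.4781e+02] q7 46.6 F [ 0.6 -0.3 -0.3] w 0.0874
shift now(mm) [-0.5  0.2  0.1] after turn [-0.5  0.2  0.1]
turn frac total [-0.    -0.001  0.   ]
```

View pics/w2.png

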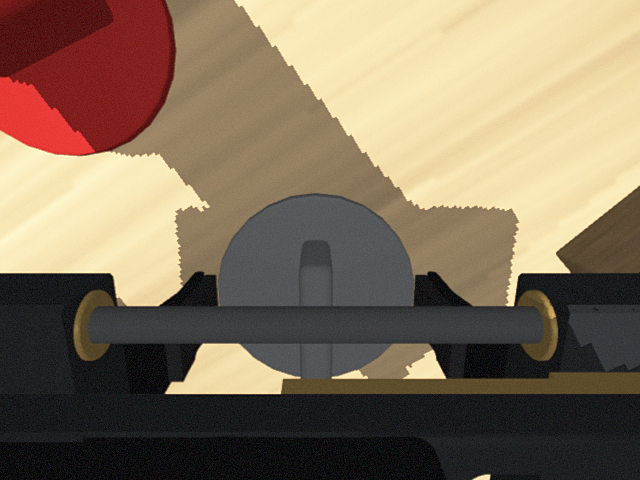

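The wing is centred between the jaws at column 316 and parallel to the pads, so I'm closing.

>>> {"method": "servo_tool", "body": {"moves": "0 0 0 0 0 0 1; 0 0 0 0 0 0 1; 0 0 0 0 0 0 1; 0 0 0 0 0 0 1; 0 0 0 0 0 0 1; 0 0 0 0 0 0 1; 0 0 0 0 0 0 1; 0 0 0 0 0 0 1; 0 0 0 0 0 0 1; 0 0 0 0 0 0 1", "squeeze": 30}}

```text
time_s: 4.92
tool_pos: [0.5838, 0.1646, 0.0636]
tool_rot: [180.0, 0.0, 147.8]
force: [0.3, 0.2, 0.4]
grip_width: 0.0282
```

```bash
python3 - <<'E'
from h import *
plan([.584,.1645,.063],147.8)
E
```

```text
t 4.9167 pos [0.5838 0.1646 0.0636] rot [1.7996e+02 1.0000e-02 1.4781e+02] q7 46.6 F [0.3 0.2 0.4] w 0.0282
shift now(mm) [-0.2 -0.   0.6] after turn [-0.2 -0.   0.6]
turn frac total [0.001 0.    0.   ]
```

>>> {"method": "servo_tool", "body": {"moves": "0 0 0 0 0 0 1; 0 0 0 0 0 0 1; 0 0 0 0 0 0 1; 0 0 0 0 0 0 1; 0 0 0 0 0 0 1"}}

```text
time_s: 5.33
tool_pos: [0.5838, 0.1646, 0.0636]
tool_rot: [180.0, 0.0, 147.8]
force: [-0.7, -0.8, -0.7]
grip_width: 0.0117
```

```bash
python3 - <<'E'
from h import *
plan([.584,.1645,.063],147.8)
E
```

```text
t 5.3333 pos [0.5838 0.1646 0.0636] rot [1.7997e+02 1.0000e-02 1.4781e+02] q7 46.6 F [-0.7 -0.8 -0.7] w 0.0117
shift now(mm) [-0.2 -0.   0.6] after turn [-0.2 -0.   0.6]
turn frac total [0.001 0.    0.   ]
```

>>> {"method": "servo_tool", "body": {"moves": "0 0 -0.01 0 0 0 1; 0 0 -0.02 0 0 0 1; 0 0 -0.03 0 0 0 1; 0 0 -0.035 0 0 0 1; 0 0 -0.035 0 0 0 1; 0 0 -0.03 0 0 0 1; 0 0 -0.02 0 0 0 1; 0 0 0 0 0 0 1; 0 0 0 0 0 0 1"}}

```text
time_s: 6.08
tool_pos: [0.5805, 0.163, 0.2522]
tool_rot: [-179.6, -0.3, 147.7]
force: [-0.1, 0.5, -2.4]
grip_width: 0.0116
```

```bash
python3 - <<'E'
from h import *
plan([.4825,-.229,.26],60)
E
```

```text
t 6.0833 pos [0.5805 0.163  0.2522] rot [-179.64   -0.25  147.73] q7 43.6 F [-0.1  0.5 -2.4] w 0.0116
shift now(mm) [-126.4 -383.8   -5.9] after turn [-388.5  111.1   -7.8]
turn frac total [-1.700e-02  3.000e-03  3.062e+00]
```

>>> {"method": "servo_tool", "body": {"moves": "0 0 0 0 0 0.22 1; 0 0 0 0 0 0.22 1; 0 0 0 0 0 0.22 1; 0 0 0 0 0 0.22 1; 0 0 0 0 0 0.22 1; 0 0 0 0 0 0.22 1; 0 0 0 0 0 0.22 1; 0 0 0 0 0 0.22 1; 0 0 0 0 0 0.22 1; 0 0 0 0 0 0.22 1; 0 0 0 0 0 0.22 1; 0 0 0 0 0 0.22 1; 0 0 0 0 0 0.22 1; 0 0 0 0 0 0.2 1; 0 0 0 0 0 0 1"}}

```text
time_s: 7.33
tool_pos: [0.5666, 0.1582, 0.2255]
tool_rot: [-178.5, 2.4, 55.5]
force: [0.8, 0.7, -1.6]
grip_width: 0.0114
```

```bash
python3 - <<'E'
from h import *
plan([.4825,-.229,.26],60)
E
```

```text
t 7.3333 pos [0.5666 0.1582 0.2255] rot [-178.46    2.45   55.53] q7 -46.4 F [ 0.8  0.7 -1.6] w 0.0114
shift now(mm) [-367.9  149.2  -22.9] after turn [-377.3  120.8  -34.5]
turn frac total [-0.057  0.083 -0.157]
```

>>> {"method": "servo_tool", "body": {"moves": "-0.005 0.004 -0.02 -0.028 0.04 -0.08 1; -0.02 0.008 -0.015 -0.028 0.04 -0.07 1; -0.035 0.012 -0.003 0 0 0 1; -0.039 0.0125 0 0 0 0 1; -0.039 0.0125 0 0 0 0 1; -0.039 0.0125 0 0 0 0 1; -0.039 0.0125 0 0 0 0 1; -0.039 0.0125 0 0 0 0 1; -0.035 0.012 0 0 0 0 1; -0.025 0.008 0 0 0 0 1; -0.015 0.005 0 0 0 0 1; 0 0 0 0 0 0 1"}}

```text
time_s: 8.33
tool_pos: [0.4932, -0.194, 0.2518]
tool_rot: [-179.1, 0.8, 62.7]
force: [-0.6, -0.2, -1.8]
grip_width: 0.0116
```

```bash
python3 - <<'E'
from h import *
plan([.4825,-.229,.26],60)
E
```

```text
t 8.3333 pos [ 0.4932 -0.194   0.2518] rot [-179.06    0.8    62.69] q7 -5.9 F [-0.6 -0.2 -1.8] w 0.0116
shift now(mm) [-36.1   6.5  -7.8] after turn [-35.7   8.3  -8.2]
turn frac total [-0.032  0.029  0.094]
```

>>> {"method": "servo_tool", "body": {"moves": "-0.018 0.002 -0.004 -0.016 0.014 0.02 1; -0.014 0.002 -0.004 -0.014 0.014 0.02 1; 0 0 0 0 0 0 1; 0 0 0 0 0 0 1"}}

```text
time_s: 8.67
tool_pos: [0.4801, -0.2234, 0.2572]
tool_rot: [-179.6, -0.0, 61.9]
force: [0.3, 0.4, -1.7]
grip_width: 0.0118
```

```bash
cat >> h.py <<'E'
def wrist(f):
    o=env.get_obs(); r=snap('wrist',f)
    W=np.eye(4);W[:3,:3]=R.from_euler('xyz',o['tool_rot'],degrees=True).as_matrix();W[:3,3]=o['tool_pos']
    return r,W@r['hand_eye']
def cloud(r,T):
    K=r['mtx'];Z=r['range_z'];v,u=np.mgrid[:480,:640]
    return np.stack([(u-K[0,2])/K[0,0]*Z,-(v-K[1,2])/K[1,1]*Z,-Z],-1)@T[:3,:3].T+T[:3,3]
E
python3 - <<'E'
from h import *
plan([.4825,-.229,.26],60)
r,T=wrist('w3');P=cloud(r,T);Z=r['range_z']
np.save('pics/w3P.npy',P)
m=(np.hypot(P[...,0]-.5375,P[...,1]+.134)<.055)&(Z>0)&(abs(P[...,2]-.135)<.004)
a=P[m];print(len(a),a.mean(0),cv2.minEnclosingCircle((a[:,:2]*1000).astype(np.float32)))
v,u=np.where(m);print(u.min(),u.max(),v.min(),v.max())
E
```

```text
t 8.6667 pos [ 0.4801 -0.2234  0.2572] rot [-1.7964e+02 -4.0000e-02  6.1860e+01] q7 -3.2 F [ 0.3  0.4 -1.7] w 0.0118
shift now(mm) [-3.7  4.7 -2.8] after turn [-3.6  4.9 -2.8]
turn frac total [-0.013 -0.001  0.065]
4086 [ 0.53874259 -0.13023492  0.13493847] ((537.8502197265625, -131.71949768066406), 45.43252182006836)
259 398 0 143
```

View pics/w3.png

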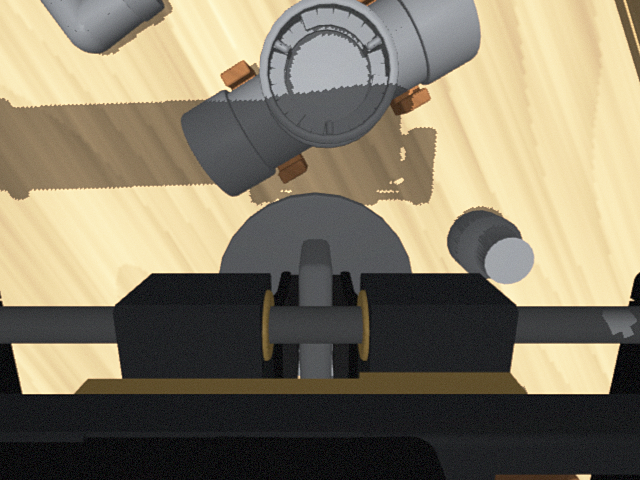

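```bash
python3 - <<'E'
from h import *
from scipy.optimize import least_squares
P=np.load('pics/w3P.npy');img=cv2.imread('pics/w3.png')
cv2.imwrite('pics/c3.png',cv2.resize(img[0:150,255:405],None,fx=4,fy=4,interpolation=cv2.INTER_CUBIC))
p=P.reshape(-1,3);rr=np.hypot(p[:,0]-.538,p[:,1]+.132)
a=p[(rr<.06)&(abs(p[:,2]-.135)<.002)]
f=lambda s:(lambda r:np.maximum(r-.0455,0)+np.minimum(r-.0395,0))(np.hypot(a[:,0]-s[0],a[:,1]-s[1]))
c=least_squares(f,[.538,-.132],loss='soft_l1',f_scale=.0005).x;print(c,a[:,2].mean())
rr=np.hypot(p[:,0]-c[0],p[:,1]-c[1]);th=np.degrees(np.arctan2(p[:,1]-c[1],p[:,0]-c[0]))%360
for t in range(0,360,5):
    s=(rr>.031)&(rr<.0385)&(th>=t)&(th<t+5)&(p[:,2]>.06)&(p[:,2]<.14)
    print(t,s.sum(),np.percentile((.135-p[s,2])*1000,[5,25,50,75,95]).round(1) if s.sum() else '')
E
```

```text
[ 0.53774488 -0.13175551] 0.13512005732507848
0 91 [ 4.   4.8  5.8 18.1 45.2]
5 52 [ 4.3  5.1  6.  11.3 44.7]
10 76 [10.4 11.4 12.1 15.5 44.8]
15 71 [10.4 11.2 11.8 13.3 44.5]
20 79 [ 9.8 10.7 11.4 22.8 45. ]
25 77 [ 9.2 10.2 10.8 22.6 44.9]
30 81 [ 9.2  9.9 10.8 23.1 45.1]
35 82 [ 8.9  9.5 10.1 22.2 45.2]
40 86 [ 8.4  9.  10.  22.1 45.4]
45 85 [ 7.7  8.6  9.4 21.7 45.3]
50 86 [ 7.3  8.2  9.1 21.2 45.1]
55 85 [ 7.1  7.9  8.8 21.8 45.2]
60 96 [ 6.6  7.6  8.1 21.  45.6]
65 83 [ 6.3  7.1  8.  20.5 44.9]
70 91 [ 6.1  6.8  7.5 20.3 45.1]
75 89 [ 5.5  6.2  6.9 19.5 45.2]
80 87 [ 4.7  5.7  6.5 19.3 45.1]
85 96 [ 4.7  5.5  6.4 18.6 44.8]
90 84 [ 8.1 17.3 18.  25.8 45.2]
95 74 [16.5 17.  17.6 43.  45. ]
100 72 [15.6 16.4 17.  25.  45.2]
105 74 [15.3 16.1 16.8 17.8 45.2]
110 69 [15.1 15.8 16.3 17.1 45.3]
115 33 [ 6.  15.  16.1 16.6 45. ]
120 60 [3.7 4.4 4.9 5.4 8.2]
125 76 [ 4.6  5.6  7.9 12.6 44. ]
130 58 [10.7 11.5 12.1 12.5 18. ]
135 53 [10.5 11.  11.7 12.3 12.7]
140 55 [ 9.8 10.6 11.3 12.  12.5]
145 58 [ 9.5 10.1 10.7 11.3 44.4]
150 60 [ 9.3  9.9 10.5 10.8 11.4]
155 50 [ 8.7  9.3  9.9 10.3
[... 601 characters left out ...]
 12.4 24.1]
255 48 [10.2 10.9 11.6 12.  12.9]
260 50 [10.1 11.  11.3 11.8 12.4]
265 48 [ 9.8 10.3 10.9 11.4 12.8]
270 52 [ 9.2  9.8 10.2 10.7 11.5]
275 51 [ 8.6  9.2  9.7 10.3 10.9]
280 47 [ 8.   9.2  9.7 10.3 11. ]
285 51 [ 8.1  8.6  9.1  9.5 10. ]
290 50 [7.7 8.1 8.6 9.2 9.7]
295 50 [7.  7.8 8.4 8.9 9.4]
300 55 [6.6 7.4 7.9 8.4 8.7]
305 55 [6.4 6.9 7.5 7.8 8.7]
310 50 [5.7 6.5 6.9 7.4 8.4]
315 58 [ 5.3  6.   6.5  7.  24.2]
320 61 [ 4.9  5.9  6.3  6.7 44. ]
325 61 [ 4.6  5.1  5.6  6.3 44.5]
330 29 [16.5 17.2 17.6 44.3 45.1]
335 65 [16.5 17.2 17.7 18.5 45.5]
340 61 [15.5 16.6 17.2 17.9 45.4]
345 67 [15.5 16.2 17.  17.8 45.1]
350 69 [15.1 16.  16.6 17.6 44.7]
355 63 [ 9.8 15.7 16.5 43.8 44.7]
```

View pics/c3.png

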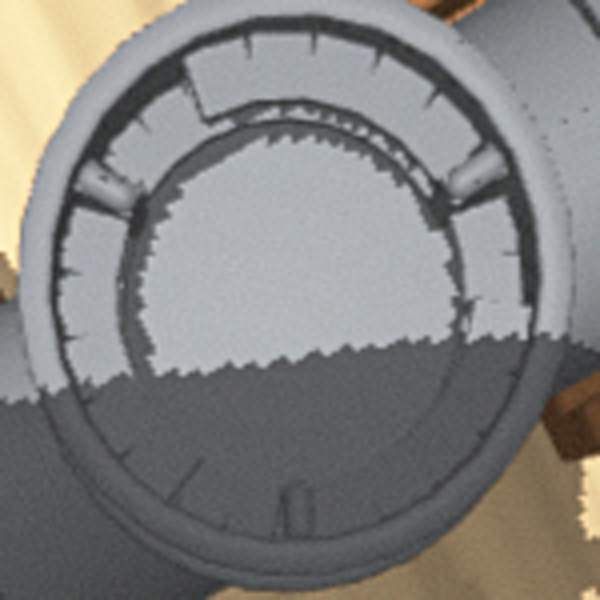

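```bash
python3 - <<'E'
from h import *
from scipy.optimize import least_squares
r=dict(np.load('pics/w3.npz'));K=r['mtx'];Z=r['range_z'];v,u=np.mgrid[:480,:640]
P=np.stack([(u-K[0,2])/K[0,0]*Z,-(v-K[1,2])/K[1,1]*Z,-Z],-1)@r['hand_eye'][:3,:3].T+r['hand_eye'][:3,3]
s=(u>200)&(u<430)&(v>185)&(v<275)&(P[...,2]>.0)&(P[...,2]<.03)
a=P[s];print(len(a),a.mean(0),np.percentile(a[:,2],[5,50,95]))
n=np.zeros_like(u);n[s]=1
# edge: outermost per column
E=np.array([P[np.where(s[:,c])[0].min(),c] for c in range(222,410) if s[:,c].any()])
f=lambda x:np.hypot(E[:,0]-x[0],E[:,1]-x[1])-.045
q=least_squares(f,[0,0],loss='soft_l1',f_scale=.0005);print('flange centre in tool',q.x,np.abs(q.fun).mean(),E[:,0].min(),E[:,0].max())
w=(u>290)&(u<342)&(v>238)&(v<305)&(P[...,2]<-.015)&(P[...,2]>-.035)
b=P[w];print('wing top',len(b),b.mean(0),b[:,0].max(), b[:,1].min(),b[:,1].max(),np.percentile(b[:,2],[5,50,95]))
# plane tilt of the flange
A=np.c_[a[:,:2],np.ones(len(a))];print('flange slope deg',np.degrees(np.linalg.lstsq(A,a[:,2],rcond=None)[0][:2]))
E
```

```text
11020 [ 0.02544309 -0.00012466  0.01510286] [0.01403672 0.01523647 0.01645663]
flange centre in tool [-0.00043417 -0.00012656] 0.00012540574566709253 0.015618311308366224 0.044822855266103044
wing top 1612 [ 1.86459659e-02 -9.44952667e-05 -2.14537508e-02] 0.02630454595235658 -0.009231513674852351 0.009469618871442436 [-0.02344882 -0.02214896 -0.01648392]
flange slope deg [1.01221171 0.03588507]
```

```bash
python3 - <<'E'
from h import *
plan([.5378,-.1316,.225],80)
E
```

```text
t 8.7167 pos [ 0.4801 -0.2235  0.2573] rot [-1.7964e+02 -1.0000e-02  6.1860e+01] q7 -3.2 F [-0.7 -0.7 -1.3] w 0.0118
shift now(mm) [108.3   7.8  32.2] after turn [100.5  40.9  32.3]
turn frac total [-0.012 -0.002 -0.633]
```

>>> {"method": "servo_tool", "body": {"moves": "0.01 0.004 0 -0.005 0 -0.15 1; 0.02 0.008 0 -0.004 0 -0.16 1; 0.02 0.008 0 0 0 -0.16 1; 0.02 0.007 0 0 0 -0.12 1; 0.018 0.005 0.005 0 0 -0.04 1; 0.012 0.003 0.005 0 0 0 1; 0 0 0 0 0 0 1; 0 0 0 0 0 0 1"}}

```text
time_s: 9.38
tool_pos: [0.5466, -0.1239, 0.2434]
tool_rot: [-179.7, -0.2, 81.6]
force: [-0.1, 0.3, -0.5]
grip_width: 0.0118
```

```bash
python3 - <<'E'
from h import *
plan([.5378,-.1316,.225],80)
E
```

```text
t 9.3833 pos [ 0.5466 -0.1239  0.2434] rot [-179.66   -0.25   81.56] q7 7.5 F [-0.1  0.3 -0.5] w 0.0118
shift now(mm) [-9.  -7.4 18.4] after turn [-9.1 -7.3 18.4]
turn frac total [-0.012 -0.008  0.055]
```

>>> {"method": "servo_tool", "body": {"moves": "-0.004 -0.003 0.005 -0.006 -0.004 0.02 1; -0.003 -0.003 0.006 -0.004 -0.003 0.02 1; -0.001 -0.001 0.004 0 0 0 1; 0 0 0 0 0 0 1; 0 0 0 0 0 0 1"}}

```text
time_s: 9.8
tool_pos: [0.5346, -0.1353, 0.2263]
tool_rot: [-179.9, 0.0, 79.9]
force: [-0.1, 0.4, -2.0]
grip_width: 0.0118
```

```bash
python3 - <<'E'
from h import *
plan([.5378,-.1316,.21],80)
E
```

```text
t 9.8 pos [ 0.5346 -0.1353  0.2263] rot [-1.7987e+02  3.0000e-02  7.9860e+01] q7 6.5 F [-0.1  0.4 -2. ] w 0.0118
shift now(mm) [ 4.2  2.6 16.3] after turn [ 4.2  2.5 16.3]
turn frac total [-0.005  0.001 -0.005]
```

>>> {"method": "servo_tool", "body": {"moves": "0.002 0.0015 0.004 -0.003 0 -0.003 1; 0.0015 0.001 0.004 -0.002 0 -0.002 1; 0 0 0.004 0 0 0 1; 0 0 0 0 0 0 1; 0 0 0 0 0 0 1"}}

```text
time_s: 10.22
tool_pos: [0.5378, -0.1337, 0.2136]
tool_rot: [179.9, -0.0, 79.8]
force: [-0.2, 0.3, -0.9]
grip_width: 0.012
```

```bash
python3 - <<'E'
from h import *
plan([.5378,-.1316,.205],80)
r,T=wrist('w4');plan([.5378,-.1316,.205],80)
r=snap('side','s4');img=r['img'][:,:,::-1]
cv2.imwrite('pics/s4c.png',cv2.resize(img[180:340,280:480],None,fx=4,fy=4,interpolation=cv2.INTER_CUBIC)[:600])
E
```

```text
t 10.2167 pos [ 0.5378 -0.1337  0.2136] rot [179.89  -0.    79.84] q7 6.8 F [-0.2  0.3 -0.9] w 0.012
shift now(mm) [ 2.  -0.3  8.6] after turn [ 2.  -0.3  8.6]
turn frac total [ 0.004 -0.    -0.006]
t 10.2667 pos [ 0.5377 -0.1336  0.2135] rot [179.9   -0.    79.85] q7 6.8 F [-0.6  0.8 -1.2] w 0.012
shift now(mm) [ 2.  -0.3  8.5] after turn [ 2.  -0.3  8.5]
turn frac total [ 0.003  0.    -0.005]
```

View pics/w4.png

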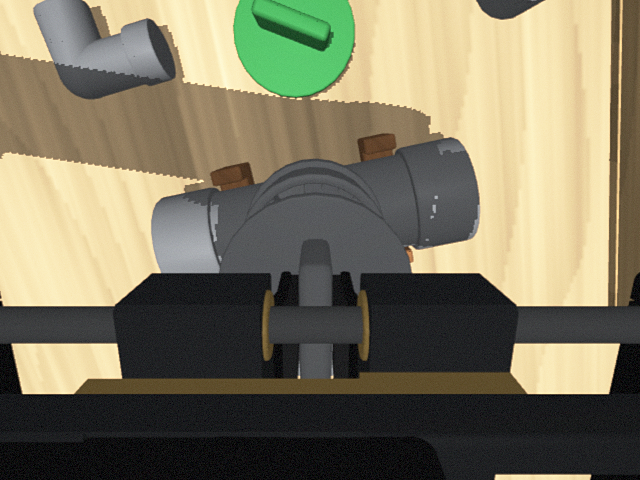

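View pics/s4c.png

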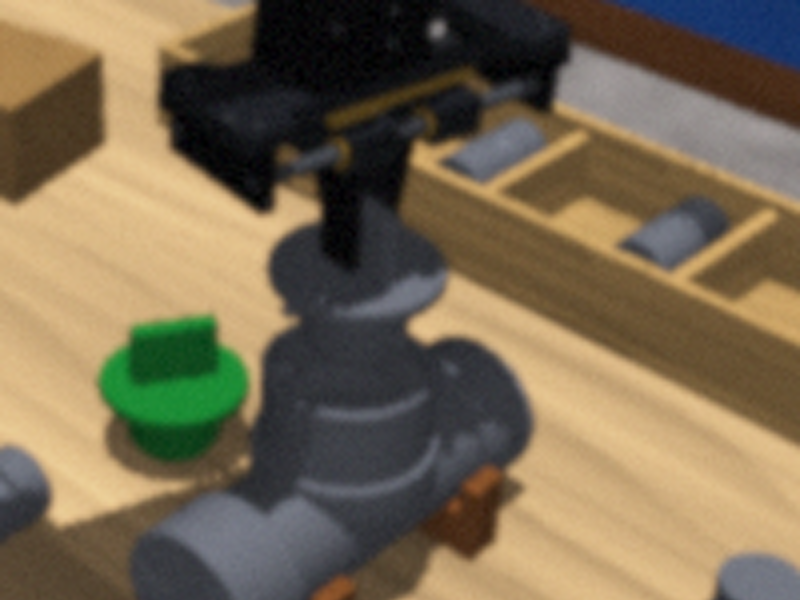

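```bash
python3 - <<'E'
from h import *
from scipy.optimize import least_squares
r=dict(np.load('pics/w4.npz'));o=env.get_obs()
W=np.eye(4);W[:3,:3]=R.from_euler('xyz',o['tool_rot'],degrees=True).as_matrix();W[:3,3]=o['tool_pos']
P=cloud(r,W@r['hand_eye']);p=P.reshape(-1,3);rr=np.hypot(p[:,0]-.538,p[:,1]+.132)
a=p[(rr<.05)&(abs(p[:,2]-.135)<.0025)];print(len(a))
f=lambda s:(lambda r:np.maximum(r-.0455,0)+np.minimum(r-.0395,0))(np.hypot(a[:,0]-s[0],a[:,1]-s[1]))
print(least_squares(f,[.538,-.132],loss='soft_l1',f_scale=.0005).x, np.degrees(np.arctan2(a[:,1]+.132,a[:,0]-.538)).min(),np.degrees(np.arctan2(a[:,1]+.132,a[:,0]-.538)).max(),rr[(rr<.05)&(abs(p[:,2]-.135)<.0025)].min())
E
```

```text
1493
[ 0.537884   -0.13170115] 14.943880392220105 147.30038166518784 0.039530474295028234
```

>>> {"method": "servo_tool", "body": {"moves": "0.0012 -0.0002 0.003 0.002 0 0 1; 0.001 0 0.003 0 0 0 1; 0 0 0.003 0 0 0 1; 0 0 0.003 0 0 0 1; 0 0 0 0 0 0 1; 0 0 0 0 0 0 1"}}

```text
time_s: 10.82
tool_pos: [0.5383, -0.1309, 0.2006]
tool_rot: [179.9, -0.0, 79.9]
force: [-0.1, -0.6, -1.1]
grip_width: 0.012
```

```bash
python3 - <<'E'
from h import *
plan([.5379,-.1313,.18],80)
E
```

```text
t 10.8167 pos [ 0.5383 -0.1309  0.2006] rot [179.93  -0.    79.88] q7 6.9 F [-0.1 -0.6 -1.1] w 0.012
shift now(mm) [-0.5 -0.4 20.6] after turn [-0.5 -0.3 20.6]
turn frac total [ 0.002 -0.    -0.004]
```

>>> {"method": "servo_tool", "body": {"moves": "-0.0004 -0.0003 0.003 0 0 0 1; 0 0 0.003 0 0 0 1; 0 0 0.003 0 0 0 1; 0 0 0.003 0 0 0 1; 0 0 0.003 0 0 0 1; 0 0 0 0 0 0 1; 0 0 0 0 0 0 1"}}

```text
time_s: 11.4
tool_pos: [0.5378, -0.1314, 0.1838]
tool_rot: [179.9, 0.0, 79.9]
force: [-0.2, -0.5, -2.4]
grip_width: 0.0118
```

```bash
python3 - <<'E'
from h import *
plan([.5379,-.1313,.18],80)
E
```

```text
t 11.4 pos [ 0.5378 -0.1314  0.1838] rot [1.7994e+02 1.0000e-02 7.9870e+01] q7 7.5 F [-0.2 -0.5 -2.4] w 0.0118
shift now(mm) [0.1 0.1 3.8] after turn [0.1 0.1 3.8]
turn frac total [ 0.002  0.    -0.005]
```

Position is within 0.1 mm and nothing is touching. I'll go down in small steps, watching the force.

>>> {"method": "servo_tool", "body": {"moves": "0 0 0.002 0 0 0 1; 0 0 0.002 0 0 0 1; 0 0 0.002 0 0 0 1; 0 0 0 0 0 0 1"}}

```text
time_s: 11.73
tool_pos: [0.538, -0.1314, 0.1775]
tool_rot: [179.9, 0.0, 79.9]
force: [-0.4, 0.4, -0.9]
grip_width: 0.0117
```

>>> {"method": "servo_tool", "body": {"moves": "0 0 0.0015 0 0 0 1; 0 0 0.0015 0 0 0 1; 0 0 0 0 0 0 1"}}

```text
time_s: 11.98
tool_pos: [0.5381, -0.1314, 0.1742]
tool_rot: [179.9, 0.0, 79.9]
force: [0.1, -0.1, -2.0]
grip_width: 0.0117
```

>>> {"method": "servo_tool", "body": {"moves": "0 0 0.0015 0 0 0 1; 0 0 0 0 0 0 1; 0 0 0 0 0 0 1"}}

```text
time_s: 12.23
tool_pos: [0.5381, -0.1314, 0.1725]
tool_rot: [179.9, 0.0, 79.9]
force: [-1.1, -0.7, -2.1]
grip_width: 0.0117
```

>>> {"method": "servo_tool", "body": {"moves": "0 0 0.0015 0 0 0 1; 0 0 0 0 0 0 1; 0 0 0 0 0 0 1"}}

```text
time_s: 12.48
tool_pos: [0.5382, -0.1314, 0.171]
tool_rot: [179.9, -0.0, 79.9]
force: [-0.0, 0.4, -2.2]
grip_width: 0.0113
```

>>> {"method": "servo_tool", "body": {"moves": "0 0 0.0015 0 0 0 1; 0 0 0 0 0 0 1; 0 0 0 0 0 0 1"}}

```text
time_s: 12.73
tool_pos: [0.5384, -0.1315, 0.1696]
tool_rot: [179.9, -0.0, 79.9]
force: [0.1, 0.8, -1.7]
grip_width: 0.0112
```

>>> {"method": "servo_tool", "body": {"moves": "0 0 0.0015 0 0 0 1; 0 0 0 0 0 0 1; 0 0 0 0 0 0 1"}}

```text
time_s: 12.98
tool_pos: [0.5388, -0.1316, 0.1697]
tool_rot: [179.8, -0.0, 79.9]
force: [0.7, 0.5, -2.0]
grip_width: 0.0122
```

>>> {"method": "servo_tool", "body": {"moves": "0 0 0.002 0 0 0 1; 0 0 0.002 0 0 0 1; 0 0 0.002 0 0 0 1"}}

```text
time_s: 13.23
tool_pos: [0.5392, -0.1317, 0.1691]
tool_rot: [179.8, -0.2, 79.9]
force: [-6.5, 1.8, 13.9]
grip_width: 0.0118
```

```bash
python3 - <<'E'
from h import *
plan([.5379,-.1313,.17],80);print(env.get_obs()['wrist_torque'])
E
```

```text
t 13.2333 pos [ 0.5392 -0.1317  0.1691] rot [179.81  -0.21  79.88] q7 8.4 F [-6.5  1.8 13.9] w 0.0118
shift now(mm) [ 0.1 -1.4 -1. ] after turn [ 0.1 -1.4 -0.9]
turn frac total [ 0.007 -0.007 -0.004]
[ 0.19238936  1.6663378  -0.07632245]
```

>>> {"method": "servo_tool", "body": {"moves": "0 -0.0012 -0.0015 0.004 -0.006 0 1; 0 0 0 0.003 -0.002 -0.1 1; 0 0 -0.0003 0 0 -0.12 1; 0 0 -0.0003 0 0 -0.12 1; 0 0 -0.0003 0 0 -0.12 1; 0 0 0 0 0 0 1"}}

```text
time_s: 13.73
tool_pos: [0.5382, -0.1314, 0.1711]
tool_rot: [180.0, 0.0, 93.7]
force: [0.3, -0.5, -2.0]
grip_width: 0.0118
```

```bash
python3 - <<'E'
from h import *
plan([.5379,-.1313,.17],100);print(env.get_obs()['wrist_torque'])
E
```

```text
t 13.7333 pos [ 0.5382 -0.1314  0.1711] rot [1.7998e+02 4.0000e-02 9.3660e+01] q7 21.4 F [ 0.3 -0.5 -2. ] w 0.0118
shift now(mm) [ 0.1 -0.2  1.1] after turn [ 0.2 -0.2  1.1]
turn frac total [ 0.001  0.002 -0.221]
[-0.07606834  0.04140035 -0.02870051]
```

>>> {"method": "servo_tool", "body": {"moves": "0 0 -0.0003 0 0 -0.1 1; 0 0 -0.0003 0 0 -0.16 1; 0 0 -0.0003 0 0 -0.16 1; 0 0 -0.0003 0 0 -0.16 1; 0 0 -0.0003 0 0 -0.12 1; 0 0 0 0 0 0 1"}}

```text
time_s: 14.23
tool_pos: [0.5382, -0.1318, 0.1723]
tool_rot: [-180.0, 0.1, 114.0]
force: [-0.4, -0.5, 0.5]
grip_width: 0.0117
```

```bash
python3 - <<'E'
from h import *
plan([.5379,-.1313,.173],120);print(env.get_obs()['wrist_torque'])
E
```

```text
t 14.2333 pos [ 0.5382 -0.1318  0.1723] rot [-1.7999e+02  9.0000e-02  1.1399e+02] q7 41.2 F [-0.4 -0.5  0.5] w 0.0117
shift now(mm) [ 0.6 -0.1 -0.7] after turn [ 0.6 -0.  -0.7]
turn frac total [-0.     0.003 -0.21 ]
[0.01520674 0.01574652 0.01051853]
```

>>> {"method": "servo_tool", "body": {"moves": "0.0003 0 -0.0006 0 0.001 -0.1 1; 0.0003 0 -0.0005 0 0.001 -0.15 1; 0 0 -0.0004 0 0 -0.15 1; 0 0 -0.0004 0 0 -0.15 1; 0 0 -0.0003 0 0 -0.1 1; 0 0 0 0 0 0 1"}}

```text
time_s: 14.73
tool_pos: [0.5379, -0.1319, 0.1738]
tool_rot: [-179.9, 0.1, 132.3]
force: [-0.9, -0.3, 0.5]
grip_width: 0.012
```

```bash
python3 - <<'E'
from h import *
plan([.5379,-.1313,.173],145);print(env.get_obs()['wrist_torque'])
E
```

```text
t 14.7333 pos [ 0.5379 -0.1319  0.1738] rot [-1.7993e+02  8.0000e-02  1.3234e+02] q7 59.1 F [-0.9 -0.3  0.5] w 0.012
shift now(mm) [0.5 0.4 0.8] after turn [0.4 0.5 0.8]
turn frac total [-0.003  0.002 -0.442]
[-0.10609761  0.05114577  0.00445314]
```

>>> {"method": "servo_tool", "body": {"moves": "0.0003 0.0003 -0.0004 -0.001 0.001 -0.1 1; 0 0 -0.0004 0 0 -0.12 1; 0 0 -0.0003 0 0 -0.12 1; 0 0 -0.0002 0 0 -0.1 1; 0 0 0 0 0 0 1"}}

```text
time_s: 15.15
tool_pos: [0.538, -0.132, 0.1748]
tool_rot: [-179.9, 0.1, 144.4]
force: [-0.3, 0.1, 1.1]
grip_width: 0.0117
```

```bash
python3 - <<'E'
from h import *
plan([.5379,-.1313,.173],160);print(env.get_obs()['wrist_torque'])
E
```

```text
t 15.15 pos [ 0.538  -0.132   0.1748] rot [-1.7992e+02  7.0000e-02  1.4435e+02] q7 70.9 F [-0.3  0.1  1.1] w 0.0117
shift now(mm) [0.5 0.5 1.8] after turn [0.4 0.6 1.8]
turn frac total [-0.003  0.002 -0.546]
[-0.06826228  0.0812593   0.03513458]
```

>>> {"method": "servo_tool", "body": {"moves": "0.0004 0.0004 -0.0002 -0.001 0.001 -0.1 1; 0.0002 0.0002 0 0 0 -0.12 1; 0 0 0 0 0 -0.12 1; 0 0 0.0005 0 0 -0.08 1; 0 0 0.001 0 0 0 1; 0 0 0.001 0 0 0 1"}}

```text
time_s: 15.65
tool_pos: [0.5385, -0.1319, 0.173]
tool_rot: [-179.9, 0.1, 155.4]
force: [-3.0, -0.3, 6.2]
grip_width: 0.0118
```

```bash
python3 - <<'E'
from h import *
plan([.5379,-.1313,.165],162);print(env.get_obs()['wrist_torque'])
E
```

```text
t 15.65 pos [ 0.5385 -0.1319  0.173 ] rot [-1.7993e+02  1.4000e-01  1.5544e+02] q7 81.8 F [-3.  -0.3  6.2] w 0.0118
shift now(mm) [0.8 0.3 8. ] after turn [0.8 0.4 8. ]
turn frac total [-0.003  0.005 -0.229]
[0.20369063 0.56866243 0.10886288]
```

>>> {"method": "servo_tool", "body": {"moves": "0.0004 0.0002 0 -0.001 0.002 -0.08 1; 0.0002 0.0002 0 0 0 -0.08 1; 0 0 0.001 0 0 -0.04 1; 0 0 0.001 0 0 0 1; 0 0 0.001 0 0 0 1"}}

```text
time_s: 16.07
tool_pos: [0.538, -0.1308, 0.1684]
tool_rot: [-180.0, 0.1, 160.6]
force: [0.1, -0.4, -2.2]
grip_width: 0.0115
```

```bash
python3 - <<'E'
from h import *
plan([.5379,-.1313,.165],164);print(env.get_obs()['wrist_torque'])
E
```

```text
t 16.0667 pos [ 0.538  -0.1308  0.1684] rot [-1.7996e+02  5.0000e-02  1.6059e+02] q7 86.9 F [ 0.1 -0.4 -2.2] w 0.0115
shift now(mm) [-0.  -0.5  3.4] after turn [ 0.  -0.5  3.4]
turn frac total [-0.001  0.002 -0.119]
[-0.03370703 -0.01081711 -0.06600754]
```

It's going down freely into the start at yaw 160.6°, so I'm lowering further.

>>> {"method": "servo_tool", "body": {"moves": "0 -0.0003 0.0015 0 0 -0.02 1; 0 0 0.0015 0 0 0 1; 0 0 0.001 0 0 0 1; 0 0 0 0 0 0 1"}}

```text
time_s: 16.4
tool_pos: [0.5377, -0.1309, 0.1637]
tool_rot: [-180.0, 0.0, 161.0]
force: [-1.2, 0.9, 1.2]
grip_width: 0.012
```

>>> {"method": "servo_tool", "body": {"moves": "0 0 0.001 0 0 0 1; 0 0 0.001 0 0 0 1; 0 0 0.001 0 0 0 1"}}

```text
time_s: 16.65
tool_pos: [0.5378, -0.131, 0.1635]
tool_rot: [180.0, 0.0, 161.0]
force: [-3.1, 1.6, 5.9]
grip_width: 0.0116
```

```bash
python3 - <<'E'
from h import *
plan([.5379,-.1313,.163],164);print(env.get_obs()['wrist_torque'])
E
```

```text
t 16.65 pos [ 0.5378 -0.131   0.1635] rot [179.95   0.   160.95] q7 87.5 F [-3.1  1.6  5.9] w 0.0116
shift now(mm) [-0.2 -0.3  0.5] after turn [-0.2 -0.3  0.5]
turn frac total [ 0.002  0.    -0.106]
[ 0.16277656  0.74516997 -0.03719704]
```

Resting at TCP 163.5 mm, which puts the flange about 5.3 mm above the rim, so the plug is in the thread start. Now I'll screw it clockwise, following it down.

>>> {"method": "servo_tool", "body": {"moves": "0 0 0 0 0 0.05 1; 0 0 0.0001 0 0 0.12 1; 0 0 0.0003 0 0 0.12 1; 0 0 0.0003 0 0 0.12 1; 0 0 0.0002 0 0 0.05 1; 0 0 0 0 0 0 1"}}

```text
time_s: 17.15
tool_pos: [0.5384, -0.1309, 0.1625]
tool_rot: [179.9, 0.1, 146.8]
force: [-1.4, 0.2, 1.2]
grip_width: 0.0115
```

```bash
python3 - <<'E'
from h import *
plan([.5379,-.1313,.162],125);print(env.get_obs()['wrist_torque'])
E
```

```text
t 17.15 pos [ 0.5384 -0.1309  0.1625] rot [1.7989e+02 8.0000e-02 1.4682e+02] q7 73.7 F [-1.4  0.2  1.2] w 0.0115
shift now(mm) [ 0.2 -0.6  0.5] after turn [-0.  -0.6  0.5]
turn frac total [0.004 0.002 0.762]
[-0.0015388   0.29293704  0.04924159]
```

>>> {"method": "servo_tool", "body": {"moves": "0 -0.0003 0.0002 0.002 0.001 0.08 1; 0 -0.0002 0.0003 0.001 0 0.13 1; 0 0 0.0003 0 0 0.13 1; 0 0 0.0003 0 0 0.13 1; 0 0 0.0003 0 0 0.08 1; 0 0 0 0 0 0 1"}}

```text
time_s: 17.65
tool_pos: [0.5384, -0.1305, 0.1612]
tool_rot: [179.9, 0.0, 130.4]
force: [-0.9, -0.1, 0.9]
grip_width: 0.0119
```

```bash
python3 - <<'E'
from h import *
plan([.5379,-.1313,.161],115);print(env.get_obs()['wrist_torque'])
E
```

```text
t 17.65 pos [ 0.5384 -0.1305  0.1612] rot [1.7992e+02 3.0000e-02 1.3044e+02] q7 57.7 F [-0.9 -0.1  0.9] w 0.0119
shift now(mm) [-0.3 -0.9  0.2] after turn [-0.5 -0.8  0.2]
turn frac total [0.003 0.001 0.539]
[-0.08816463  0.31221467 -0.04961488]
```

>>> {"method": "servo_tool", "body": {"moves": "-0.0003 -0.0004 0.0002 0.002 0 0.08 1; 0 -0.0003 0.0003 0.001 0 0.13 1; 0 0 0.0003 0 0 0.13 1; 0 0 0.0003 0 0 0.13 1; 0 0 0.0003 0 0 0.08 1; 0 0 0 0 0 0 1"}}

```text
time_s: 18.15
tool_pos: [0.5388, -0.1306, 0.1598]
tool_rot: [179.9, 0.1, 114.5]
force: [-1.0, -0.1, 1.0]
grip_width: 0.0118
```

```bash
python3 - <<'E'
from h import *
plan([.5379,-.1313,.161],100);print(env.get_obs()['wrist_torque'])
E
```

```text
t 18.15 pos [ 0.5388 -0.1306  0.1598] rot [1.7991e+02 5.0000e-02 1.1449e+02] q7 42.2 F [-1.  -0.1  1. ] w 0.0118
shift now(mm) [-0.2 -1.1 -1.2] after turn [-0.5 -1.  -1.2]
turn frac total [0.004 0.001 0.506]
[-0.11764515  0.25780928 -0.02831739]
```

>>> {"method": "servo_tool", "body": {"moves": "-0.0002 -0.0006 0.0002 0.002 0 0.08 1; 0 -0.0005 0.0003 0.001 0 0.13 1; 0 -0.0003 0.0003 0 0 0.13 1; 0 0 0.0003 0 0 0.1 1; 0 0 0.0002 0 0 0.05 1; 0 0 0 0 0 0 1"}}

```text
time_s: 18.65
tool_pos: [0.5391, -0.1311, 0.1587]
tool_rot: [179.8, 0.1, 100.6]
force: [-1.2, 0.9, 0.4]
grip_width: 0.0115
```

```bash
python3 - <<'E'
from h import *
plan([.5379,-.1313,.158],92);print(env.get_obs()['wrist_torque'])
E
```

```text
t 18.65 pos [ 0.5391 -0.1311  0.1587] rot [1.7977e+02 1.0000e-01 1.0061e+02] q7 28.7 F [-1.2  0.9  0.4] w 0.0115
shift now(mm) [ 0.  -1.3  0.7] after turn [-0.2 -1.2  0.7]
turn frac total [0.008 0.003 0.3  ]
[-0.08735125  0.32246388  0.03149426]
```

>>> {"method": "servo_tool", "body": {"moves": "0 -0.0007 0.0002 0.004 0.001 0.06 1; 0 -0.0005 0.0003 0.003 0.001 0.1 1; 0 0 0.0003 0 0 0.06 1; 0 0 0 0 0 0 1"}}

```text
time_s: 18.98
tool_pos: [0.5388, -0.1321, 0.1586]
tool_rot: [179.8, 0.1, 94.5]
force: [0.2, 1.1, -0.7]
grip_width: 0.0118
```

```bash
python3 - <<'E'
from h import *
plan([.5379,-.1313,.158],88);print(env.get_obs()['wrist_torque'])
E
```

```text
t 18.9833 pos [ 0.5388 -0.1321  0.1586] rot [1.7985e+02 1.0000e-01 9.4530e+01] q7 22.9 F [ 0.2  1.1 -0.7] w 0.0118
shift now(mm) [ 0.9 -0.8  0.6] after turn [ 0.8 -0.9  0.6]
turn frac total [0.005 0.003 0.228]
[ 0.06167347  0.21566289 -0.04391518]
```

>>> {"method": "servo_tool", "body": {"moves": "0.0004 -0.0005 0.0003 0.003 0.001 0.06 1; 0.0002 -0.0003 0.0005 0.002 0.001 0.06 1; 0 0 0.0005 0 0 0.06 1; 0 0 0.0005 0 0 0 1"}}

```text
time_s: 19.32
tool_pos: [0.539, -0.1323, 0.1585]
tool_rot: [179.8, 0.1, 89.7]
force: [-3.4, 0.6, 5.8]
grip_width: 0.0117
```

```bash
python3 - <<'E'
from h import *
plan([.5379,-.1313,.158],88);print(env.get_obs()['wrist_torque'])
r,T=wrist('w5');P=cloud(r,T);p=P.reshape(-1,3)
rr=np.hypot(p[:,0]-.538,p[:,1]+.131);a=p[(rr<.044)&(p[:,2]>.13)&(p[:,2]<.155)];print('flange top z',np.percentile(a[:,2],[5,50,95]))
r=snap('side','s5');img=r['img'][:,:,::-1]
cv2.imwrite('pics/s5c.png',cv2.resize(img[220:330,300:430],None,fx=5,fy=5,interpolation=cv2.INTER_CUBIC))
E
```

```text
t 19.3167 pos [ 0.539  -0.1323  0.1585] rot [1.7983e+02 7.0000e-02 8.9750e+01] q7 18.3 F [-3.4  0.6  5.8] w 0.0117
shift now(mm) [ 1.  -1.1  0.5] after turn [ 1.  -1.1  0.5]
turn frac total [0.006 0.002 0.061]
[ 0.14585361  0.76721978 -0.02162353]
flange top z [0.14158549 0.14330624 0.14456812]
```

View pics/s5c.png

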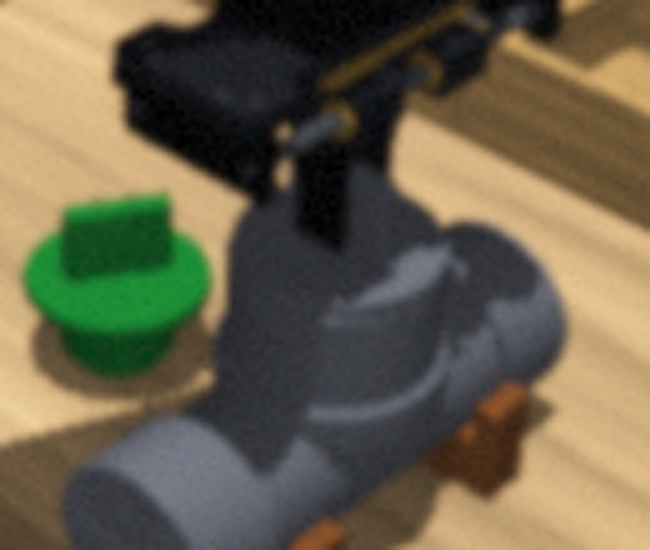

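>>> {"method": "servo_tool", "body": {"moves": "0 0 0 0 0 0.06 1; 0 0 0.0003 0 0 0.05 1; 0 0 0 0 0 0 1; 0 0 0 0 0 0 1; 0 0 0 0 0 0 -1; 0 0 0 0 0 0 -1; 0 0 0 0 0 0 -1; 0 0 0 0 0 0 -1; 0 0 0 0 0 0 -1; 0 0 0 0 0 0 -1; 0 0 0 0 0 0 -1; 0 0 0 0 0 0 -1"}}

```text
time_s: 20.42
tool_pos: [0.5393, -0.1328, 0.1574]
tool_rot: [179.8, 0.1, 87.1]
force: [0.3, -0.0, -0.2]
grip_width: 0.057
```

```bash
python3 - <<'E'
from h import *
plan([.5379,-.1313,.158],88);print(env.get_obs()['wrist_torque'])
E
```

```text
t 20.4167 pos [ 0.5393 -0.1328  0.1574] rot [1.7976e+02 1.2000e-01 8.7130e+01] q7 15.8 F [ 0.3 -0.  -0.2] w 0.057
shift now(mm) [ 1.4 -1.5 -0.6] after turn [ 1.5 -1.5 -0.6]
turn frac total [ 0.008  0.004 -0.03 ]
[-0.11055518  0.0267618  -0.00716771]
```

Released with zero force. I'll lift straight up, then back off along −x to look.

>>> {"method": "servo_tool", "body": {"moves": "0 0 -0.005 0 0 0 -1; 0 0 -0.01 0 0 0 -1; 0 0 -0.015 0 0 0 -1; 0 0 -0.02 0 0 0 -1; 0 0 -0.02 0 0 0 -1; 0 0 -0.015 0 0 0 -1; -0.02 0 -0.005 0 0 0 -1; -0.03 0 0 0 0 0 -1; -0.03 0 0 0 0 0 -1; -0.015 0 0 0 0 0 -1; 0 0 0 0 0 0 -1; 0 0 0 0 0 0 -1; 0 0 0 0 0 0 -1"}}

```text
time_s: 21.5
tool_pos: [0.5363, -0.2295, 0.2632]
tool_rot: [179.2, 0.1, 87.4]
force: [-0.7, 0.8, 0.1]
grip_width: 0.0869
```

```bash
python3 - <<'E'
from h import *
plan([.5379,-.1313,.158],88)
r,T=wrist('w6');P=cloud(r,T);p=P.reshape(-1,3)
rr=np.hypot(p[:,0]-.538,p[:,1]+.132);a=p[(rr<.047)&(p[:,2]>.139)&(p[:,2]<.155)];print('flange top z',np.percentile(a[:,2],[5,50,95]),cv2.minEnclosingCircle((a[:,:2]*1000).astype(np.float32)))
A=np.c_[a[:,:2],np.ones(len(a))];print('slope',np.degrees(np.linalg.lstsq(A,a[:,2],rcond=None)[0][:2]))
w=p[(rr<.03)&(p[:,2]>.175)&(p[:,2]<.188)];print('wing top',w.mean(0),cv2.minAreaRect((w[:,:2]*1000).astype(np.float32)))
snap('top','t6')
E
```

```text
t 21.5 pos [ 0.5363 -0.2295  0.2632] rot [1.7921e+02 1.1000e-01 8.7380e+01] q7 25.4 F [-0.7  0.8  0.1] w 0.0869
shift now(mm) [ 98.4  -4.3 104.9] after turn [ 98.2  -1.8 105.2]
turn frac total [ 0.028  0.004 -0.021]
flange top z [0.14218941 0.14342133 0.14463193] ((539.2479858398438, -132.2415771484375), 45.04867935180664)
slope [0.01727467 0.04998118]
wing top [ 0.53925126 -0.13183303  0.18093463] ((539.3607788085938, -132.421630859375), (51.566993713378906, 11.905054092407227), 86.81635284423828)
```

View pics/w6.png

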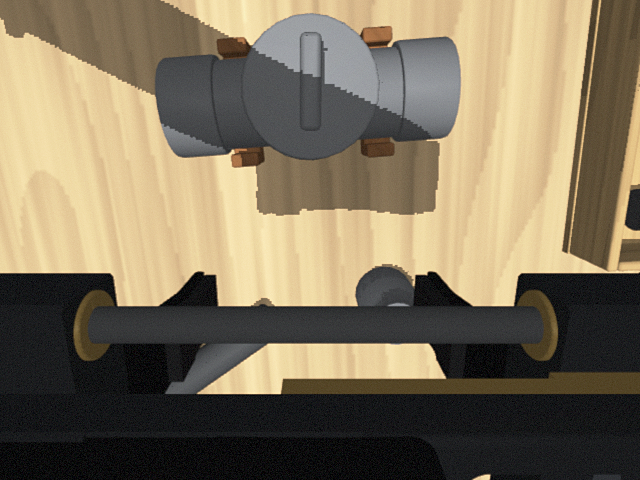

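View pics/t6.png

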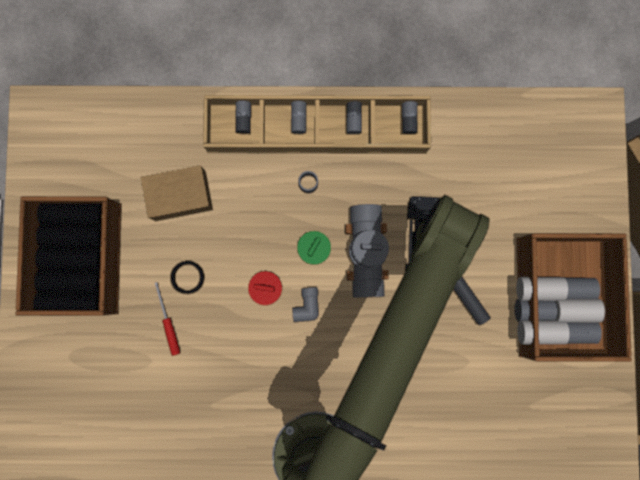

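The wrist view shows the plug upright in the neck, wing at about (311,80). The flange is level and its top is 8.3 mm above the measured rim, so it is flush. In the top view, everything in sight is where it was; the arm hides only the reducer.

```bash
python3 - <<'E'
from cell import env
print(env.sign_off())
E
```

```text
the job is handed in; nothing more can be done
None
```

The grey plug is screwed into the neck, upright and flush on the rim. I let go of it and handed the job in at about 21.6 s of the 72 s allowed.

- **Sequence:** The lugs landed on the ridges. I turned the plug about 81° anticlockwise, until it dropped into the thread starts with the flange about 5 mm above the rim. I then turned it about 74° clockwise until it stopped sinking.
- **Forces:** The highest force I read in the neck was about 14–16 N, on first touching the ridges. These are readings at the end of each move, not a continuous record.
- **Last checks:** The flange top was 8.3 mm above the measured rim, against a flange 8 mm thick. Its tilt was under 0.1°, and the gripper was open and well clear.
- **Other items:** The bystanders and the green and red plugs showed no change in the last top view. The arm hid the reducer there; the wrist view showed it only partly, still standing, and I didn't measure its position.
- **Disagreements:** The top and wrist cameras differed by 3–4 mm on the plug and neck positions, so I used the wrist camera. The seated plug measured about 1.4 mm off the neck centre in x, within the thread's clearance.

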